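Fetch the stir-bar retriever from behind the bottles

ROBOT

A 6-joint arm with a two-finger parallel gripper is mounted at the origin on a cart in front of the work surface, level with it; the furniture and walls round the work are solid. World frame = base frame: x ahead of the robot, y to its left, z up, the work surface at z = 0. Lengths are in mm, angles in rad, forces in N, time in s.
With the tool pointing down it reaches from about 350 to 875 mm from the base axis. Payload 4.2 kg.
Tool frame: the origin (TCP) lies at the very end of the fingers, on their centre line; the grasp point (between the pads) lies 19 mm behind it; z points along the fingers, y is the line along which they close (so a half turn about z gives the same grasp; the last joint's range is limited). The gripper opens to 85 mm and grips with 20 to 120 N. Pads are 22 mm wide; open, the fingers measure 114 mm over their backs; the gripper's body (76 mm by 85 mm) begins 54 mm behind the grasp point. The pads swing forward as they close: fully open they stand 13 mm farther back than shut.
Start: joints at [-0.97, 0.385, 0.008, 0, -1.194, -0.259], TCP at [209.504, -588.818, 210.612] pointing down, gripper open.
Joint ranges: [-3.14, 3.14], [-1.21, 2.06], [-1.07, 1.41], [-3.16, 2.05], [-2.99, -0.16], [-3.1, 3.1]. Speed limits (rad/s): [2.79, 2.79, 3.14, 3.14, 3.14, 3.14].

INTERFACE

Orientations are given as a unit quaternion [x, y, z, w].
In Python, from bench import arm gives the robot as it stands. The module is installed in compiled form; this text tells all that it offers.
- The arm moves only by the tool drive_tool, never from a script. Its argument "targets" is a list of rows, each a list of 5 numbers: the closure, from -1 (fully open) to 1 (shut), then the shift along the tool's x, y, z in mm, then the turn about the tool's z in degrees. In form: [[grip, tx, ty, tz, roll], ...]. A call has 1 to 12 rows; each row is the pose to reach, as a shift and turn from the pose commanded when the call began, along the tool's axes at that moment; what a row does not reach only later rows make up. A row lasts 1/10 s, in which the tool goes at most 50 mm and 8.59 degrees, less where a joint would pass 70% of its speed; a pose out of reach is approached as far as the arm can. A call with a gripper value outside its range is refused whole. The fingers move at their own pace and stop on an object; the grip force is fixed at half the most. Time passes only in rows, so rows that repeat a pose let the fingers close. It gives the time, the measured TCP pose, the force, the opening and the grip force at its end, in the units of the state.
- arm.read_state(): the state, without advancing time (a new reading comes with each control period).
- arm.get_image(name): name is "scene" or "top" or "wrist"; returns the picture (420x560x3 uint8, blue, green, red); there is no depth.
- arm.camera_params(name): a dict with "fov_y" (degrees; the focal length in pixels is half the picture's height over the tangent of half this angle, whatever the lens; pixels are square), "cx", "cy" (the principal point, pixels), "rvec" (rotation vector, rad) and "tvec" (3), from world to camera coordinates, as OpenCV has them; the wrist camera has in their place "tool_from_camera" (4x4, takes a point from camera to tool coordinates, whose origin is the TCP and whose axes are the flange's). Camera axes: x right, y down, z forward; pixel columns grow to the right and rows downward; lengths in mm; the calibration is good to about 2 mm. The wrist camera is an equidistant fisheye: a pixel r from the principal point sees the ray r / f radians off the axis. A picture is of the moment at which its call begins: read the wrist's pose just before it. camera_params takes no time and is no camera call.
- arm.job_done(): hands the job in; it is judged then, once.
The state is a dict: "clock": time; "joints": joint angles; "joint_vel": joint speeds; "joint_efforts": joint torques, N m; "position": TCP position; "ee_rot": TCP orientation; "contact_force": force on the tool from outside, world axes, zero at the start; "wrist_torque": the same for the moment, N m; "gripper_width": finger opening in mm; "grasp_force": force on a finger pad.
Only numpy, scipy, OpenCV 4.12 (cv2) and the standard library are available. Lean on these libraries where they do the work, as an engineer would, in place of code of your own. Each camera call takes 0.05 s, during which the arm holds its last target. There are 200 camera calls.

TASK

The white retriever rod is held in two spring clips at the back of the bottle rack, behind the three bottles. First stand all three bottles in the shallow steel tray, then snap the rod out of its clips and lay it across the grey rest, down in its notches, and finally stand every bottle back upright in the rack well it came from. Leave the beaker and the flask where they are and do not tip any bottle over.

Things in the scene. Friction and masses are not known exactly. Their poses are not given: they have to be found in the camera images.
- bottle_clear_center (a point): Clear bottle, the largest of the three in the rack: round, blue screw cap, 56 mm in diameter, 113 mm tall, 0.2 to 0.45 kg, loose. Point: on its axis half-way up (56 mm over its foot); z points up. Straight sides from the foot to 75 mm up, narrower shoulder and cap above.
- bottle_small_center (a point): Small brown bottle with a red screw cap, 44 mm in diameter, 89 mm tall, 0.1 to 0.25 kg, loose. Point: on its axis half-way up (44 mm over its foot); z up. Straight sides from the foot to 58 mm up, tapering above.
- dropper_bottle_center (a point): Slim dark dropper bottle with a black rubber teat, 33 mm in diameter, 102 mm tall, 0.05 to 0.1 kg, loose. Point: on its axis half-way up (51 mm over its foot); z up. Straight sides from the foot to 58 mm up, narrow neck and teat above. The three bottles stand one in each well of the rack, in any order.
- bottle_rack: Light grey plastic rack, fixed, 266 mm long (y). Origin: on the bench at its middle; -x is its front, z up. Block at the front (x -80 to 10 mm), 20 mm high, with three round wells 74 mm wide, floor at z = 8 mm, centres at x = -35, y = -86, 0, 86 mm. Behind: a foot 8 mm high to x = 96 mm, with posts 26 mm wide, 70 mm high at y = -65 and 65 mm, x 42 to 55 mm, bearing sprung steel C-clips with mouths to -x.
- rod_center (a point): Stir-bar retriever: white rod, 12 mm thick, 200 mm long (y), 40 g, loose, dark tip and ribbed grey end. Point: its centre. Starts level in both clips of the rack, along the rack's y, 30 mm behind its origin, 52 mm up; 110 mm between the clips are free, nothing is behind or below but the low foot. Pulled to the rack's -x it snaps free within 12 mm at 8 to 12 N; the clips do not let it go upward.
- rod_rest: Grey plastic pipette rest, fixed: base 102 (x) by 116 mm (y), 6 mm high, two comb plates 6 mm thick at y = -52 and 52 mm, 46 mm high, each with three V notches open upward at x = -34, 0, 34 mm, about 23 mm wide at the mouth. Origin: on the bench at its middle, z up. A rod along y in the notches has its axis about 42 mm over the bench; on the teeth it would be at 52 mm.
- side_tray: Shallow steel tray, fixed to the bench, 100 mm (x) by 262 mm (y), rim 14 mm high, wall and floor 3 mm thick, empty at the start. Origin: on the bench under its middle, z up. The tray and the rod rest stand in front of the rack, one to the left and one to the right.
- beaker_center (a point): Glass beaker, bystander, loose, 56 mm wide, 70 mm tall, between the tray and the rest. Point: on its axis half-way up (35 mm).
- flask_center (a point): Conical flask with brown content, bystander, loose, 62 mm wide, 102 mm tall, behind the rack. Point: on its axis half-way up (51 mm).

How it is judged (in metres and radians):
On the way, in this order (a step that is already met when the one before it is completed fails the run):
1. all three bottles stand upright in the steel tray while the rod is still in its clips (x of bottle_clear_center in the frame of side_tray between -0.045 and 0.045 m and y of bottle_clear_center in the frame of side_tray between -0.127 and 0.127 m and z of bottle_clear_center in the frame of side_tray between 0.0515 and 0.0665 m and angle between each of bottle_clear_center, bottle_small_center, dropper_bottle_center's own z axis and vertical below 0.1 rad and x of bottle_small_center in the frame of side_tray between -0.045 and 0.045 m and y of bottle_small_center in the frame of side_tray between -0.127 and 0.127 m and z of bottle_small_center in the frame of side_tray between 0.0395 and 0.0545 m and x of dropper_bottle_center in the frame of side_tray between -0.045 and 0.045 m and y of dropper_bottle_center in the frame of side_tray between -0.127 and 0.127 m and z of dropper_bottle_center in the frame of side_tray between 0.046 and 0.061 m and distance of rod_center from where it was at the start of the episode below 0.006 m), for 0.2 s.
2. the rod lies released in notches of the rest, the bottles still in the tray (x of rod_center in the frame of rod_rest between -0.045 and 0.045 m and y of rod_center in the frame of rod_rest between -0.045 and 0.045 m and z of rod_center in the frame of rod_rest between 0.03 and 0.0485 m and angle between the y axis of rod_center and the y axis of rod_rest, either way round below 0.1 rad and x of bottle_clear_center in the frame of side_tray between -0.045 and 0.045 m and y of bottle_clear_center in the frame of side_tray between -0.127 and 0.127 m and z of bottle_clear_center in the frame of side_tray between 0.0515 and 0.0665 m and angle between each of bottle_clear_center, bottle_small_center, dropper_bottle_center's own z axis and vertical below 0.1 rad and x of bottle_small_center in the frame of side_tray between -0.045 and 0.045 m and y of bottle_small_center in the frame of side_tray between -0.127 and 0.127 m and z of bottle_small_center in the frame of side_tray between 0.0395 and 0.0545 m and x of dropper_bottle_center in the frame of side_tray between -0.045 and 0.045 m and y of dropper_bottle_center in the frame of side_tray between -0.127 and 0.127 m and z of dropper_bottle_center in the frame of side_tray between 0.046 and 0.061 m and contact force between the fingers and rod below 0.2 N), for 0.2 s.
At the end, for the whole second after the job is handed in: Each bottle stands upright (within 0.08 rad) on the floor of the well it came from, its centre within 27 mm of where it was at the start; the rod lies in notches of the rest, its axis 30 to 48.5 mm over the bench, along the rest's y axis within 0.1 rad and centred along it within 45 mm (distance of each of bottle_clear_center, bottle_small_center, dropper_bottle_center from where it was at the start of the episode below 0.027 m and angle between each of bottle_clear_center, bottle_small_center, dropper_bottle_center's own z axis and vertical below 0.08 rad and z of bottle_clear_center in the frame of bottle_rack between 0.0595 and 0.0695 m and z of bottle_small_center in the frame of bottle_rack between 0.0475 and 0.0575 m and z of dropper_bottle_center in the frame of bottle_rack between 0.054 and 0.064 m and x of rod_center in the frame of rod_rest between -0.045 and 0.045 m and y of rod_center in the frame of rod_rest between -0.045 and 0.045 m and z of rod_center in the frame of rod_rest between 0.03 and 0.0485 m and angle between the y axis of rod_center and the y axis of rod_rest, either way round below 0.1 rad); the robot touches nothing.
It fails at once if a bottle is tipped over (more than 0.5 rad) (angle between any of bottle_clear_center, bottle_small_center, dropper_bottle_center's own z axis and vertical above 0.5 rad).
It fails at once if the beaker or the flask is pushed more than 20 mm (distance of any of beaker_center, flask_center from where it was at the start of the episode above 0.02 m).
It also fails if it takes over 131 s, if anything falls off the work surface, if the arm or the gripper's body presses on something with over 40 N, if the wrist force passes 120 N, or if a joint passes its speed limit or range.

## Working session

There is one attempt and no reset: what is moved stays moved. The work goes in short steps, Python scripts to look and compute and a tool call to move; the robot and the scene stay as the last step left them, time stands still between calls to the robot, and variables do not carry over. Pictures are saved under pics/ and viewed, at most 14 in all, crops included, and the job is handed in when it is done.

Besides the shell and the picture viewer there is one more tool, called after "Call:" by a JSON object that holds its "op" and its "data". drive_tool: Moves the arm, as the interface text tells. Its arguments: {"type":"object","properties":{"targets":{"type":"array","items":{"type":"array","items":{"type":"number"}}}},"required":["targets"]}

```bash
mkdir -p pics; cat > h.py <<'E'
import numpy as np, cv2
from bench import arm
from scipy.spatial.transform import Rotation as R
def cam(n):
    p=arm.camera_params(n); f=210/np.tan(np.radians(p['fov_y']/2)); return p,f
def ray(n,u,v,st=None):
    p,f=cam(n)
    if n=='wrist':
        st=st or arm.read_state()
        d=np.array([u-p['cx'],v-p['cy']]);r=np.hypot(*d);t=r/f
        c=np.array([*(d/max(r,1e-9)*np.sin(t)),np.cos(t)])
        T=np.array(p['tool_from_camera']);Rt=R.from_quat(st['ee_rot']).as_matrix()
        return np.array(st['position'])+Rt@T[:3,3],Rt@T[:3,:3]@c
    M=cv2.Rodrigues(np.array(p['rvec'],float))[0];t=np.array(p['tvec'],float).ravel()
    return -M.T@t, M.T@np.array([(u-p['cx'])/f,(v-p['cy'])/f,1])
def onz(n,u,v,z,st=None):
    o,d=ray(n,u,v,st);return o+d*(z-o[2])/d[2]
def proj(n,P):
    p,f=cam(n);M=cv2.Rodrigues(np.array(p['rvec'],float))[0]
    c=M@np.array(P,float)+np.array(p['tvec'],float).ravel();return p['cx']+f*c[0]/c[2],p['cy']+f*c[1]/c[2]
E
python3 - <<'E'
from h import *
for n in('top','scene'):
    cv2.imwrite(f'pics/{n}0.png',arm.get_image(n)); print(n,ray(n,280,210))
s=arm.read_state();print(s)
print(R.from_quat(s['ee_rot']).as_matrix().round(3))
print(arm.camera_params('wrist'))
E
```

```text
top (array([ 520.86749168,   -4.86227177, 1276.36373256]), array([ 0.04316749, -0.01280676, -0.99920146]))
scene (array([ 34.7549213 , 554.47808257, 669.39836333]), array([ 0.55844756, -0.56524492, -0.60728214]))
{'clock': 0.1, 'joints': array([-9.70417585e-01,  3.85505233e-01,  6.75711349e-03, -4.52598011e-04,
       -1.19398471e+00, -2.58623315e-01]), 'joint_vel': array([-0.00080804, -0.00079401,  0.00431309,  0.0012916 ,  0.00073364,
        0.00194258]), 'joint_efforts': array([-2.25145341e-04, -3.93319380e+01,  1.88928241e+01,  4.19795349e+00,
       -2.61390458e-03,  2.54421337e-06]), 'position': array([ 209.30864471, -588.31425341,  209.6108504 ]), 'ee_rot': array([-1.69965004e-01,  9.85449601e-01,  9.67897911e-04, -2.11959094e-04]), 'contact_force': array([ 0.22153235, -0.08505327, -0.44182638]), 'wrist_torque': array([0.06851729, 0.0347829 , 0.03054935]), 'grasp_force': 0.0, 'gripper_width': 85.44660790470945}
[[-0.942 -0.335 -0.001]
 [-0.335  0.942  0.002]
 [ 0.     0.002 -1.   ]]
{'fov_y': 65.70646984690485, 'cx': 284.67651367425293, 'cy': 210.56471223439402, 'tool_from_camera': array([[ 1.20530720e-04, -9.53518529e-01, -3.01334367e-01,
         7.57889403e+01],
       [ 9.99999943e-01,  2.10417957e-04, -2.65839932e-04,
         1.18210431e+00],
       [ 3.16889463e-04, -3.01334318e-01,  9.53518499e-01,
        -1.62907738e+02],
       [ 0.00000000e+00,  0.00000000e+00,  0.00000000e+00,
         1.00000000e+00]])}
```

View pics/top0.png

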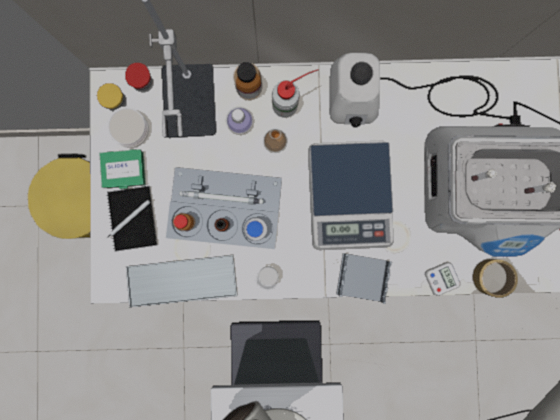

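View pics/scene0.png

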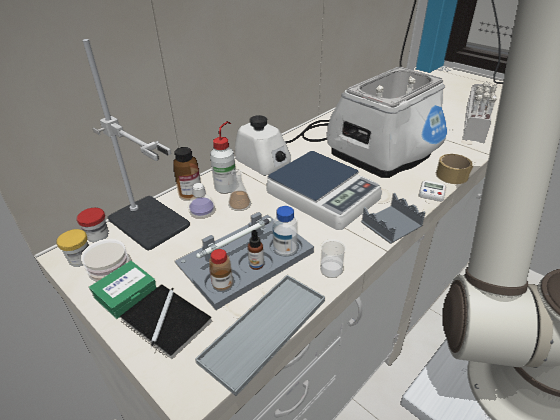

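The top view shows the tray at (182,280), the rest at (365,277), the beaker at (268,276) and the flask at (275,140). The rack is at (223,208), with the small bottle at (183,222), the dropper at (222,225), the clear bottle at (255,229) and the rod from (178,196) to (268,202). I'll view an enlarged crop to find the corners.

```bash
python3 - <<'E'
from h import *
im=cv2.imread('pics/top0.png')
c=im[160:310,120:400]
cv2.imwrite('pics/crop.png',cv2.resize(c,None,fx=2.85,fy=2.85,interpolation=cv2.INTER_CUBIC))
E
```

```text
(no output)
```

View pics/crop.png

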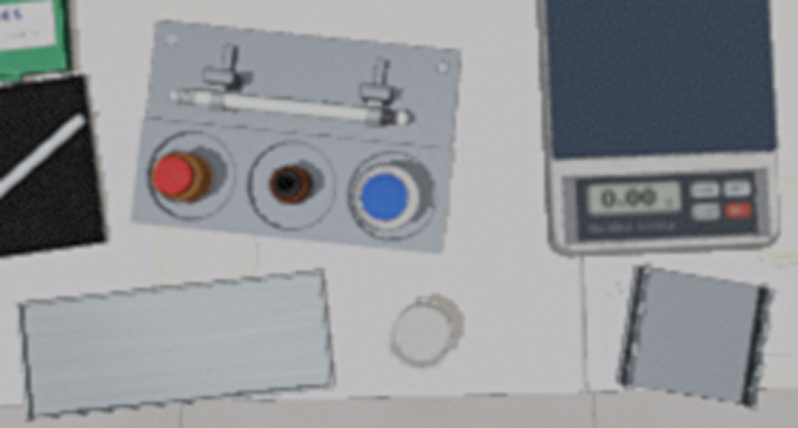

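```bash
python3 - <<'E'
from h import *
g=lambda U,V,z:onz('top',120+(U+.5)/2.85-.5,160+(V+.5)/2.85-.5,z)[:2]
np.set_printoptions(precision=1,suppress=True)
def an(a,b):d=b-a;return np.hypot(*d),np.degrees(np.arctan2(d[1],d[0]))
T=[g(*p,14) for p in[(22,304),(322,270),(334,382),(32,417)]]
print('tray',T,np.mean(T,0),an(T[1],T[0]),an(T[2],T[3]),an(T[2],T[1]))
K=[g(157,20,8),g(462,48,8),g(441,252,20),g(132,220,20)]
print('rack',K,an(K[1],K[0]),an(K[2],K[3]),an(K[2],K[1]))
d=(K[0]-K[1]+K[3]-K[2]);d/=np.hypot(*d);xx=np.array([d[1],-d[0]])
o=np.mean(K,0)-8*xx;print('rack o',o,'ydir deg',an(0*d,d)[1])
for k,y in(('R',-86),('M',0),('L',86)):print('well',k,o-35*xx+y*d)
print('rod exp',o+30*xx,'R/L ends',o+30*xx-100*d,o+30*xx+100*d)
r=[g(170,95,52),g(412,118,52)];print('rod',r,np.mean(r,0),an(r[1],r[0]))
print('small',g(172,176,97),'drop',g(291,183,110),'clear',g(384,197,121))
Q=[g(640,268,46),g(624,384,46),g(768,288,46),g(752,405,46)]
print('rest',Q,np.mean(Q,0),an(Q[2],Q[0]),an(Q[3],Q[1]),an(Q[1],Q[0]))
print('beaker',g(421,333,70),'flask',onz('top',275,140,102))
E
```

```text
tray [array([447.5, 352.7]), array([470.2,  96.7]), array([375.3,  88.3]), array([352. , 344.9])] [411.2 220.6] (np.float64(257.0388110159748), np.float64(95.06833850613742)) (np.float64(257.6472613495664), np.float64(95.18733916201285)) (np.float64(95.26379373282671), np.float64(5.0334214603311755))
rack [array([688.8, 235.8]), array([658.1, -27.5]), array([483.2,  -5.2]), array([516.6, 256.9])] (np.float64(265.1189863519283), np.float64(83.34799794135635)) (np.float64(264.20641811265176), np.float64(82.73488746692964)) (np.float64(176.30383708009802), np.float64(-7.296132718837516))
rack o [578.7 116. ] ydir deg 83.04197121692586
well R [533.6  34.8]
well M [544.  120.2]
well L [554.4 205.6]
rod exp [608.5 112.3] R/L ends [596.4  13.1] [620.6 211.6]
rod [array([619.9, 217.4]), array([595.8,  16.3])] [607.9 116.8] (np.float64(202.5384600897083), np.float64(83.1826454697991))
small [551.2 208.5] drop [543.1 112.1] clear [530.2  38.4]
rest [array([ 466.8, -170.2]), array([ 371.6, -153.9]), array([ 447.7, -275.9]), array([ 351.9, -259. ])] [ 409.5 -214.7] (np.float64(107.40542121770402), np.float64(79.77094591014627)) (np.float64(107.02367632245429), np.float64(79.38326049819466)) (np.float64(96.56834025081699), np.float64(-9.720200062942517))
beaker [419.5  12.7] flask [732.3 -12.4 102. ]
```

```bash
cat >> h.py <<'E'
def plan(*targets,yaw=None):
    s=arm.read_state();M=R.from_quat(s['ee_rot']).as_matrix();p=np.array(s['position'])
    a=np.degrees(np.arctan2(M[1,1],M[0,1]));print('clock',round(s['clock'],1),'pos',p.round(1),'yaw',a.round(1),'w',round(s['gripper_width'],1))
    for t in targets: print(t,(M.T@(np.array(t)-p)).round(1),'' if yaw is None else round(a-yaw,1))
E
python3 -c "
from h import *
plan((551,208,210),(551,208,60),(551,208,30),yaw=83)"
```

```text
clock 0.1 pos [ 209.3 -588.3  209.6] yaw 109.6 w 85.4
(551, 208, 210) [-588.7  635.8    0.8] 26.6
(551, 208, 60) [-588.7  635.5  150.8] 26.6
(551, 208, 30) [-588.7  635.5  180.8] 26.6
```

Call:
{"op": "drive_tool", "data": {"targets": [[-1,-589,635,0,26.6],[-1,-589,635,0,26.6],[-1,-589,635,0,26.6],[-1,-589,635,0,26.6],[-1,-589,635,0,26.6],[-1,-589,635,0,26.6],[-1,-589,635,0,26.6],[-1,-589,635,0,26.6],[-1,-589,635,0,26.6],[-1,-589,635,0,26.6],[-1,-589,635,0,26.6],[-1,-589,635,0,26.6]]}}

```text
clock: 1.3
position: [443.8, -42.4, 210.7]
ee_rot: [0.061, 0.998, 0.0, 0.0]
contact_force: [1.5, -0.2, -0.4]
gripper_width: 85.7
grasp_force: 0.0
```

```bash
python3 -c "
from h import *
plan((551,208,210),(551,208,30),yaw=83)"
```

```text
clock 1.3 pos [443.8 -42.4 210.7] yaw 83.0 w 85.7
(551, 208, 210) [-76.  261.6   0.7] 0.0
(551, 208, 30) [-76.  261.5 180.7] 0.0
```

Call:
{"op": "drive_tool", "data": {"targets": [[-1,-75,258,0,0],[-1,-75,258,0,0],[-1,-75,258,0,0],[-1,-75,258,0,0],[-1,-75,258,0,0],[-1,-75,258,0,0],[-1,-75,258,0,0],[-1,-75,258,0,0],[-1,-75,258,0,0]]}}

```text
clock: 2.2
position: [549.1, 201.3, 210.6]
ee_rot: [0.062, 0.998, -0.0, -0.0]
contact_force: [-0.1, -0.0, 0.4]
gripper_width: 85.5
grasp_force: 0.0
```

```bash
python3 - <<'E'
from h import *
plan((551,208,210),(551,208,30),(551,208,170),(404,300,170),(404,300,25.5),yaw=83)
cv2.imwrite('pics/w1.png',arm.get_image('wrist'))
E
```

```text
clock 2.2 pos [549.1 201.3 210.6] yaw 82.9 w 85.5
(551, 208, 210) [-1.1  6.9  0.6] -0.1
(551, 208, 30) [ -1.2   6.9 180.6] -0.1
(551, 208, 170) [-1.1  6.9 40.6] -0.1
(404, 300, 170) [156.1  80.1  40.6] -0.1
(404, 300, 25.5) [156.   80.2 185.1] -0.1
```

View pics/w1.png

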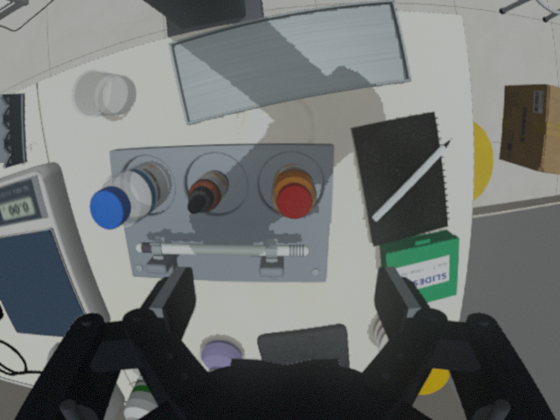

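Wrist view: the red cap is at (294,199), the teat tip at (194,205), the blue cap at (110,206). The rod runs from (137,248) to (308,252). I'll cross-check these against the top view.

```bash
python3 - <<'E'
from h import *
for k,u,v,z in(('small',294,198,97),('teat',194,205,110),('clear',110,206,121),('rodR',137,248,52),('rodL',308,252,52),('wellL',291,183,20),('wellM',217,182,20),('trayTL',173,44,14),('trayTR',391,4,14),('trayBL',189,123,14),('trayBR',409,80,14)):
    print(k,onz('wrist',u,v,z)[:2].round(1))
E
```

```text
small [549.8 211. ]
teat [541.5 124.4]
clear [529.1  47. ]
rodR [598.6  23.1]
rodL [624.5 219.1]
wellL [553.3 209.4]
wellM [541.4 126.8]
trayTL [375.9  97.8]
trayTR [357.7 347.9]
trayBL [470.5 104.1]
trayBR [449.5 357.4]
```

Call:
{"op": "drive_tool", "data": {"targets": [[-1,0,0,0,0],[-1,0,0,0,0]]}}

```text
clock: 2.45
position: [549.5, 201.7, 211.1]
ee_rot: [0.062, 0.998, 0.0, 0.0]
contact_force: [0.3, -0.3, 0.6]
gripper_width: 85.4
grasp_force: 0.0
```

```bash
python3 - <<'E'
from h import *
plan((550,209,210),(550,209,30))
im=arm.get_image('wrist')
h=cv2.cvtColor(im,cv2.COLOR_BGR2HSV)
for nm,lo,hi,z in(('red',(0,150,110),(6,255,255),97),('blue',(105,150,80),(120,255,255),121)):
    m=cv2.inRange(h,lo,hi);n,l,s,c=cv2.connectedComponentsWithStats(m)
    i=1+np.argmax(s[1:,4]);print(nm,s[i],c[i],onz('wrist',*c[i],z-5).round(1),onz('wrist',*c[i],z).round(1))
E
```

```text
clock 2.5 pos [549.5 201.7 211.1] yaw 82.9 w 85.4
(550, 209, 210) [0.5 7.3 1.1] 
(550, 209, 30) [  0.5   7.3 181.1] 
red [277 185  33  32 783] [293.24265645 200.74968072] [554.2 210.7  92. ] [552.8 210.7  97. ]
blue [ 90 189  34  39 991] [106.57820383 208.30776993] [532.5  39.8 116. ] [531.4  43.1 121. ]
```

Call:
{"op": "drive_tool", "data": {"targets": [[-1,-1.5,8,0,0],[-1,-1.5,8,50,0],[-1,-1.5,8,100,0],[-1,-1.5,8,140,0],[-1,-1.5,8,165,0],[-1,-1.5,8,181,0],[-1,-1.5,8,181,0]]}}

```text
clock: 3.2
position: [550.7, 209.5, 26.9]
ee_rot: [0.061, 0.998, -0.002, -0.002]
contact_force: [0.1, 0.5, -0.1]
gripper_width: 85.3
grasp_force: 0.0
```

Call:
{"op": "drive_tool", "data": {"targets": [[0,0,0,0,0],[1,0,0,0,0],[1,0,0,0,0],[1,0,0,0,0],[1,0,0,0,0],[1,0,0,0,0],[1,0,0,0,0],[1,0,0,0,0]]}}

```text
clock: 4.0
position: [553.0, 210.5, 31.5]
ee_rot: [0.061, 0.998, 0.001, 0.001]
contact_force: [-1.3, -1.7, 6.0]
gripper_width: 40.9
grasp_force: 60.5
```

```bash
python3 - <<'E'
from h import *
plan((404,300,150),(404,300,25),yaw=95)
E
```

```text
clock 4.0 pos [553.  210.5  31.5] yaw 83.0 w 40.9
(404, 300, 150) [ 158.5   70.8 -118.8] -12.0
(404, 300, 25) [158.8  70.6   6.2] -12.0
```

Call:
{"op": "drive_tool", "data": {"targets": [[1,0,0,-20,0],[1,0,0,-60,0],[1,0,0,-100,0],[1,30,13,-100,0],[1,65,29,-100,0],[1,105,47,-100,0],[1,135,60,-100,0],[1,158.5,70.5,-100,0],[1,158.5,70.5,-100,0],[1,158.5,70.5,-60,0],[1,158.5,70.5,-25,0],[1,158.5,70.5,-12,0]]}}

```text
clock: 5.2
position: [402.1, 297.4, 38.7]
ee_rot: [0.062, 0.998, -0.002, -0.002]
contact_force: [-0.3, 0.3, -1.3]
gripper_width: 41.6
grasp_force: 61.1
```

Call:
{"op": "drive_tool", "data": {"targets": [[1,0,0,8,0],[1,0,0,14,0],[1,0,0,16,0],[1,0,0,16,0],[1,0,0,16,0]]}}

```text
clock: 5.7
position: [404.0, 299.9, 26.6]
ee_rot: [0.061, 0.998, 0.001, 0.001]
contact_force: [-0.1, -1.9, 0.5]
gripper_width: 41.6
grasp_force: 61.3
```

```bash
python3 - <<'E'
from h import *
plan((404,300,27))
cv2.imwrite('pics/s1.png',arm.get_image('scene')[180:400,150:420])
E
```

```text
clock 5.7 pos [404.  299.9  26.6] yaw 83.0 w 41.6
(404, 300, 27) [ 0.   0.1 -0.4]
```

View pics/s1.png

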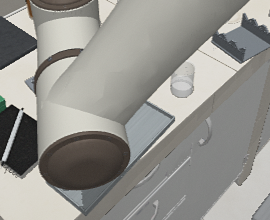

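The arm hides the tray in this view. Contact force rose as the bottle came down, so I'll release.

Call:
{"op": "drive_tool", "data": {"targets": [[1,0,0,0.5,0],[1,0,0,0.5,0],[0.2,0,0,0.5,0],[-0.3,0,0,0.5,0],[-0.6,0,0,0.5,0],[-0.6,0,0,0.5,0],[-0.6,0,0,-25,0],[-0.6,0,0,-70,0],[-1,0,0,-120,0],[-1,0,0,-160,0],[-1,0,0,-180,0],[-1,0,0,-180,0]]}}

```text
clock: 6.95
position: [404.8, 301.1, 209.3]
ee_rot: [0.061, 0.998, 0.003, 0.002]
contact_force: [-0.6, 0.6, -0.3]
gripper_width: 85.4
grasp_force: 0.0
```

```bash
python3 - <<'E'
from h import *
plan((530.5,40,205))
E
```

```text
clock 7.0 pos [404.8 301.1 209.3] yaw 83.0 w 85.4
(530.5, 40, 205) [-156.6 -243.9    3.3]
```

Call:
{"op": "drive_tool", "data": {"targets": [[-1,-157,-244,0,0],[-1,-157,-244,0,0],[-1,-157,-244,0,0],[-1,-157,-244,0,0],[-1,-157,-244,0,0],[-1,-157,-244,0,0],[-1,-157,-244,0,0],[-1,-157,-244,0,0],[-1,-157,-244,0,0],[-1,-157,-244,0,0]]}}

```text
clock: 7.95
position: [528.9, 39.2, 205.3]
ee_rot: [0.06, 0.998, -0.0, -0.0]
contact_force: [-0.8, 0.5, 0.8]
gripper_width: 85.3
grasp_force: 0.0
```

```bash
python3 - <<'E'
from h import *
plan((530.5,40,54))
im=arm.get_image('wrist');cv2.imwrite('pics/w2.png',im)
h=cv2.cvtColor(im,cv2.COLOR_BGR2HSV)
for nm,lo,hi,z in(('red',(0,150,110),(6,255,255),92),('blue',(105,150,80),(120,255,255),121)):
    m=cv2.inRange(h,lo,hi);n,l,s,c=cv2.connectedComponentsWithStats(m)
    i=1+np.argmax(s[1:,4]);print(nm,s[i],c[i],onz('wrist',*c[i],z-5).round(1),onz('wrist',*c[i],z).round(1))
E
```

```text
clock 8.0 pos [528.9  39.2 205.3] yaw 83.1 w 85.3
(530.5, 40, 54) [ -1.6   1.  151.3] 
red [513  42  20  28 420] [522.79761905  54.89761905] [404.2 302.8  87. ] [405.1 298.4  92. ]
blue [ 264  189   44   44 1512] [285.52910053 210.79232804] [532.8  41.1 116. ] [531.2  41.3 121. ]
```

View pics/w2.png

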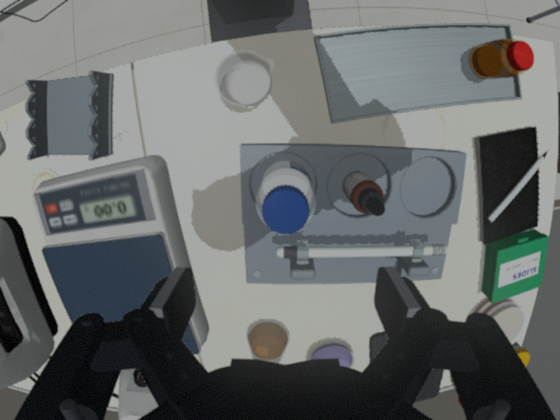

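The small bottle stands upright in the tray (red cap at (522,55)). The clear bottle is centred below the gripper, with its blue cap at (285,211). The rest is at (70,117), the beaker at (245,80) and the teat tip at (375,206).

Call:
{"op": "drive_tool", "data": {"targets": [[-1,-2.5,2,0,0],[-1,-2.5,2,40,0],[-1,-2.5,2,85,0],[-1,-2.5,2,120,0],[-1,-2.5,2,140,0],[-1,-2.5,2,151,0],[-1,-2.5,2,151,0],[-0.4,-2.5,2,151,0],[1,-2.5,2,151,0],[1,-2.5,2,151,0],[1,-2.5,2,151,0],[1,-2.5,2,151,0]]}}

```text
clock: 9.2
position: [533.6, 40.0, 57.0]
ee_rot: [0.061, 0.998, 0.001, 0.002]
contact_force: [-0.3, -0.7, 5.1]
gripper_width: 51.9
grasp_force: 61.5
```

```bash
python3 - <<'E'
from h import *
plan((417,139,54));print(onz('wrist',375,206,110))
E
```

```text
clock 9.2 pos [533.6  40.   57. ] yaw 83.0 w 51.9
(417, 139, 54) [127.8  84.1   2.6] 
[494.37997576  79.1752065  110.        ]
```

Call:
{"op": "drive_tool", "data": {"targets": [[1,0,0,-20,0],[1,0,0,-60,0],[1,0,0,-95,0],[1,25,17,-95,0],[1,60,40,-95,0],[1,95,62,-95,0],[1,115,76,-95,0],[1,128,84,-95,0],[1,128,84,-90,0],[1,128,84,-55,0],[1,128,84,-25,0],[1,128,84,-12,0]]}}

```text
clock: 10.4
position: [414.1, 137.4, 64.3]
ee_rot: [0.062, 0.998, -0.001, -0.002]
contact_force: [0.1, 0.1, -1.8]
gripper_width: 52.0
grasp_force: 63.6
```

Call:
{"op": "drive_tool", "data": {"targets": [[1,0,0,8,0],[1,0,0,14,0],[1,0,0,16,0],[1,0,0,17,0],[1,0,0,17,0]]}}

```text
clock: 10.9
position: [416.4, 138.7, 52.0]
ee_rot: [0.061, 0.998, 0.0, 0.001]
contact_force: [-2.6, -3.2, 12.2]
gripper_width: 51.6
grasp_force: 65.3
```

Call:
{"op": "drive_tool", "data": {"targets": [[0.2,0,0,0,0],[-0.3,0,0,0,0],[-0.8,0,0,0,0],[-1,0,0,0,0],[-1,0,0,0,0],[-1,0,0,-25,0],[-1,0,0,-70,0],[-1,0,0,-120,0],[-1,0,0,-155,0],[-1,0,0,-155,0],[-1,0,0,-155,0]]}}

```text
clock: 12.0
position: [415.4, 139.1, 205.1]
ee_rot: [0.061, 0.998, 0.001, 0.001]
contact_force: [-0.3, -1.1, -1.0]
gripper_width: 85.1
grasp_force: 0.0
```

```bash
python3 - <<'E'
from h import *
plan((543,118,205))
E
```

```text
clock 12.0 pos [415.4 139.1 205.1] yaw 83.0 w 85.1
(543, 118, 205) [-129.2   -5.3    0.2]
```

Call:
{"op": "drive_tool", "data": {"targets": [[-1,-129,-5,0,0],[-1,-129,-5,0,0],[-1,-129,-5,0,0],[-1,-129,-5,0,0],[-1,-129,-5,0,0],[-1,-129,-5,0,0]]}}

```text
clock: 12.6
position: [541.5, 118.0, 203.4]
ee_rot: [0.061, 0.998, -0.001, -0.001]
contact_force: [0.3, 1.1, 0.3]
gripper_width: 85.3
grasp_force: 0.0
```

```bash
python3 - <<'E'
from h import *
plan((543,118,40))
im=arm.get_image('wrist');cv2.imwrite('pics/w3.png',im)
E
```

```text
clock 12.6 pos [541.5 118.  203.4] yaw 83.0 w 85.3
(543, 118, 40) [ -1.9   0.4 163.4]
```

View pics/w3.png

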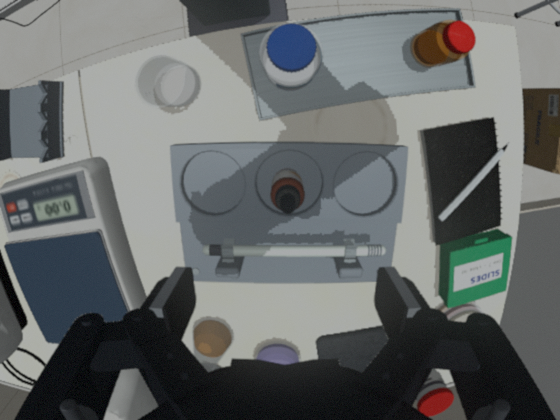

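Both bottles stand in the tray (blue cap at (292,47), red cap at (458,38)). The teat is at (289,201), the well centres are at (214,182), (290,182) and (364,183), and the rod runs from (210,250) to (385,250).

```bash
python3 - <<'E'
from h import *
plan((543,118,40))
for k,u,v,z in(('teat',289,201,108),('wR',214,182,20),('wM',290,182,20),('wL',364,183,20),('rodR',209,250,52),('rodL',385,250,52)):print(k,onz('wrist',u,v,z).round(1))
E
```

```text
clock 12.7 pos [541.6 118.1 204.1] yaw 83.0 w 85.3
(543, 118, 40) [ -1.6   0.2 164.1] 
teat [539.2 123.5 108. ]
wR [532.   41.8  20. ]
wM [542.8 125.3  20. ]
wL [553.3 207.2  20. ]
rodR [599.   30.1  52. ]
rodL [622.9 220.6  52. ]
```

Call:
{"op": "drive_tool", "data": {"targets": [[-1,0.5,3,0,0],[-1,0.5,3,40,0],[-1,0.5,3,85,0],[-1,0.5,3,125,0],[-1,0.5,3,150,0],[-1,0.5,3,163,0],[-1,0.5,3,163,0],[-0.4,0.5,3,163,0],[0.2,0.5,3,163,0],[1,0.5,3,163,0],[1,0.5,3,163,0],[1,0.5,3,163,0]]}}

```text
clock: 13.85
position: [543.5, 121.2, 43.0]
ee_rot: [0.061, 0.998, 0.0, 0.001]
contact_force: [-0.7, -1.2, 5.5]
gripper_width: 27.9
grasp_force: 55.9
```

```bash
python3 - <<'E'
from h import *
plan((411,220,40));print(arm.read_state()['grasp_force'])
E
```

```text
clock 13.8 pos [543.5 121.2  43. ] yaw 83.0 w 27.9
(411, 220, 40) [143.5  81.9   2.8] 
55.866010617965
```

Call:
{"op": "drive_tool", "data": {"targets": [[1,0,0,-20,0],[1,0,0,-60,0],[1,0,0,-95,0],[1,25,14,-95,0],[1,60,34,-95,0],[1,95,54,-95,0],[1,125,72,-95,0],[1,143.5,82,-95,0],[1,143.5,82,-90,0],[1,143.5,82,-55,0],[1,143.5,82,-25,0],[1,143.5,82,-10,0]]}}

```text
clock: 15.05
position: [409.3, 218.5, 49.1]
ee_rot: [0.062, 0.998, -0.001, -0.002]
contact_force: [0.1, 0.7, -0.3]
gripper_width: 27.2
grasp_force: 55.6
```

Call:
{"op": "drive_tool", "data": {"targets": [[1,0,0,8,0],[1,0,0,13,0],[1,0,0,14,0],[1,0,0,14.5,0],[1,0,0,14.5,0]]}}

```text
clock: 15.55
position: [410.7, 219.9, 38.1]
ee_rot: [0.061, 0.998, 0.0, 0.0]
contact_force: [-0.7, -2.3, 4.3]
gripper_width: 27.3
grasp_force: 56.5
```

Call:
{"op": "drive_tool", "data": {"targets": [[0.5,0,0,0,0],[0.2,0,0,0,0],[0,0,0,0,0],[-0.2,0,0,0,0],[-0.2,0,0,0,0],[-0.2,0,0,0,0],[-0.2,0,0,-25,0],[-0.2,0,0,-70,0],[-0.2,0,0,-120,0],[-0.5,0,0,-170,0],[-1,0,0,-170,0],[-1,0,0,-170,0]]}}

```text
clock: 16.75
position: [410.4, 220.5, 208.2]
ee_rot: [0.061, 0.998, 0.001, 0.001]
contact_force: [0.0, 0.1, -0.7]
gripper_width: 85.4
grasp_force: 0.0
```

```bash
python3 - <<'E'
from h import *
plan((609,118,210));print(arm.read_state()['joints'].round(2))
E
```

```text
clock 16.8 pos [410.4 220.5 208.2] yaw 83.0 w 85.4
(609, 118, 210) [-209.7  -77.4   -1.8] 
[ 0.84  0.11 -0.37 -0.   -1.09 -2.54]
```

Call:
{"op": "drive_tool", "data": {"targets": [[-1,-40,-15,0,-8],[-1,-80,-30,0,-16],[-1,-125,-46,0,-24],[-1,-170,-62,0,-32],[-1,-209.5,-77.5,0,-40],[-1,-209.5,-77.5,0,-48],[-1,-209.5,-77.5,0,-56],[-1,-209.5,-77.5,0,-64],[-1,-209.5,-77.5,0,-72],[-1,-209.5,-77.5,0,-80],[-1,-209.5,-77.5,0,-88],[-1,-209.5,-77.5,0,-90]]}}

```text
clock: 17.95
position: [607.6, 117.3, 204.2]
ee_rot: [-0.664, 0.748, 0.001, -0.002]
contact_force: [1.0, 0.7, 0.2]
gripper_width: 85.4
grasp_force: 0.0
```

Call:
{"op": "drive_tool", "data": {"targets": [[-1,0,0,0,0],[-1,0,0,0,0]]}}

```text
clock: 18.15
position: [608.0, 117.4, 205.3]
ee_rot: [-0.662, 0.749, 0.001, -0.002]
contact_force: [-0.8, -0.1, 0.4]
gripper_width: 85.6
grasp_force: 0.0
```

```bash
python3 - <<'E'
from h import *
plan((609,118,33),yaw=173)
print(arm.read_state()['joints'].round(2))
cv2.imwrite('pics/w4.png',arm.get_image('wrist'))
E
```

```text
clock 18.1 pos [608.  117.4 205.3] yaw 172.9 w 85.6
(609, 118, 33) [ -1.   -1.4 172.3] -0.1
[ 0.45  0.38 -0.01 -0.   -1.18 -0.57]
```

View pics/w4.png

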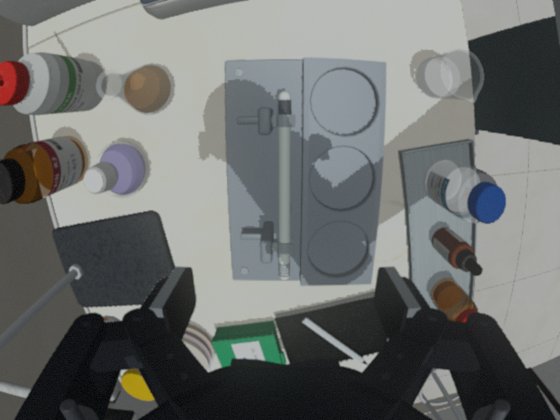

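All three bottles stand in the tray. The rod is vertical at column 284.5, rows 93–278, with the clips at rows 121 and 237.

```bash
python3 - <<'E'
from h import *
for k in((285,93),(284.5,278),(284.5,121),(284.5,237),(284.5,179)):
    p=onz('wrist',*k,52);print(k,p.round(1));plan((*p[:2],33))
E
```

```text
(285, 93) [596.8  24.8  52. ]
clock 18.2 pos [608.2 117.4 205.7] yaw 172.9 w 85.4
(np.float64(596.8087521211417), np.float64(24.820483355198174), 33) [ 93.1  -0.5 172.8] 
(284.5, 278) [621.4 219.2  52. ]
clock 18.2 pos [608.2 117.4 205.7] yaw 172.9 w 85.4
(np.float64(621.3767923962453), np.float64(219.2461156706313), 33) [-102.9   -0.9  172.6] 
(284.5, 121) [600.6  51.8  52. ]
clock 18.2 pos [608.2 117.4 205.7] yaw 172.9 w 85.4
(np.float64(600.6356735812651), np.float64(51.8488059386496), 33) [ 65.8  -0.9 172.8] 
(284.5, 237) [615.3 170.3  52. ]
clock 18.2 pos [608.2 117.4 205.7] yaw 172.9 w 85.4
(np.float64(615.3142227075745), np.float64(170.33949114116194), 33) [-53.6  -0.9 172.7] 
(284.5, 179) [607.7 108.9  52. ]
clock 18.2 pos [608.2 117.4 205.7] yaw 172.9 w 85.4
(np.float64(607.6953448243133), np.float64(108.85241908823919), 33) [  8.4  -0.9 172.7]
```

Call:
{"op": "drive_tool", "data": {"targets": [[-1,0,-0.9,45,0],[-1,0,-0.9,90,0],[-1,0,-0.9,130,0],[-1,0,-0.9,155,0],[-1,0,-0.9,171,0],[-1,0,-0.9,172,0],[-1,0,-0.9,172,0],[-1,0,-0.9,172,0]]}}

```text
clock: 19.0
position: [610.6, 117.8, 36.4]
ee_rot: [-0.663, 0.749, -0.0, 0.001]
contact_force: [0.2, -0.4, 0.5]
gripper_width: 85.4
grasp_force: 0.0
```

Call:
{"op": "drive_tool", "data": {"targets": [[-0.4,0,0,0,0],[0.1,0,0,0,0],[0.4,0,0,0,0],[0.6,0,0,0,0],[0.8,0,0,0,0],[1,0,0,0,0],[1,0,0,0,0],[1,0,0,0,0],[1,0,0,0,0]]}}

```text
clock: 19.9
position: [609.2, 117.2, 36.4]
ee_rot: [-0.663, 0.749, -0.0, -0.0]
contact_force: [-2.9, 0.5, 6.1]
gripper_width: 0.3
grasp_force: 3.4
```

```bash
python3 - <<'E'
from h import *
plan()
E
```

```text
clock 19.9 pos [609.2 117.2  36.4] yaw 173.0 w 0.3
```

```bash
python3 - <<'E'
from h import *
print(arm.read_state())
a=arm.get_image('wrist')[60:330,160:420];b=arm.get_image('scene')[200:320,160:330]
a=cv2.resize(a,(390,405));b=cv2.resize(b,(400,405) ,interpolation=cv2.INTER_CUBIC)
cv2.imwrite('pics/w5.png',np.hstack([a,b]))
E
```

```text
{'clock': 19.9, 'joints': array([ 4.50775154e-01,  5.44368247e-01, -2.10890258e-01,  4.66274752e-04,
       -8.16331852e-01, -5.73139838e-01]), 'joint_vel': array([ 0.00121465,  0.00010693,  0.00045532, -0.00217519, -0.00025657,
        0.00067878]), 'joint_efforts': array([-2.29186686e-01, -3.91729867e+01,  1.45561391e+01,  3.11347939e+00,
        9.32390504e-01, -6.62194689e-04]), 'position': array([609.24373146, 117.22686115,  36.36653155]), 'ee_rot': array([-6.62667862e-01,  7.48913292e-01, -5.62883052e-05, -4.28121314e-04]), 'contact_force': array([-2.94083254,  0.48681144,  6.09083297]), 'wrist_torque': array([-2.28884540e-02,  1.00252609e+00, -4.73639296e-04]), 'grasp_force': 3.3821582794189453, 'gripper_width': 0.3443192855383428}
```

View pics/w5.png

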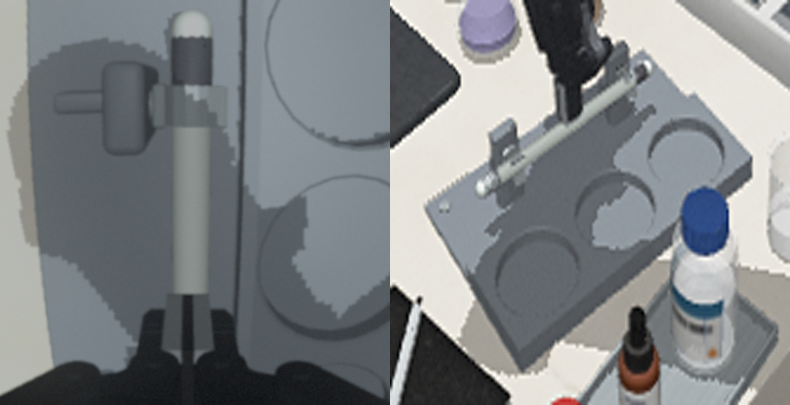

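```bash
python3 - <<'E'
from h import *
for z in(30,36,46,52,58,64): print(z,proj('scene',(609.2,117.2,z)))
E
```

```text
30 (np.float64(236.2360052231552), np.float64(243.19507219989052))
36 (np.float64(236.02785228247774), np.float64(241.2285480104793))
46 (np.float64(235.6773193022938), np.float64(237.91688888870732))
52 (np.float64(235.464801529842), np.float64(235.9091279661564))
58 (np.float64(235.25061148768253), np.float64(233.88556828130766))
64 (np.float64(235.03472935959985), np.float64(231.84602262053284))
```

The fingertips shut above the rod: from the scene and wrist geometry they sit at z≈58 mm. I'll open, go about 16 mm lower and close again.

Call:
{"op": "drive_tool", "data": {"targets": [[0,0,0,-4,0],[-0.5,0,0,-4,0],[-1,0,0,-4,0],[-1,0,0,-4,0],[-1,0,0,-4,0],[-1,0,0,5,0],[-1,0,0,15,0],[-1,0,0,16,0],[-1,0,0,16,0]]}}

```text
clock: 20.9
position: [609.1, 117.2, 18.1]
ee_rot: [-0.663, 0.749, 0.0, -0.001]
contact_force: [-0.7, -0.2, -0.0]
gripper_width: 85.6
grasp_force: 0.0
```

Call:
{"op": "drive_tool", "data": {"targets": [[-0.4,0,0,0,0],[0.1,0,0,0,0],[0.4,0,0,0,0],[0.6,0,0,0,0],[0.8,0,0,0,0],[1,0,0,0,0],[1,0,0,0,0],[1,0,0,0,0],[1,0,0,0,0]]}}

```text
clock: 21.8
position: [608.5, 117.3, 19.1]
ee_rot: [-0.662, 0.749, 0.001, -0.001]
contact_force: [-5.2, 1.3, 4.9]
gripper_width: 9.6
grasp_force: 58.7
```

```bash
python3 - <<'E'
from h import *
plan()
cv2.imwrite('pics/w6.png',np.hstack([arm.get_image('wrist')[60:330,160:420],cv2.resize(arm.get_image('scene')[200:320,160:330],(382,270))]))
E
```

```text
clock 21.8 pos [608.5 117.3  19.1] yaw 173.0 w 9.6
```

Call:
{"op": "drive_tool", "data": {"targets": [[1,0,4,0,0],[1,0,8,0,0],[1,0,12,0,0],[1,0,16,0,0],[1,0,22,0,0],[1,0,28,0,0],[1,0,32,0,0],[1,0,32,0,0],[1,0,32,0,0]]}}

```text
clock: 22.8
position: [578.0, 121.5, 19.3]
ee_rot: [-0.663, 0.749, -0.0, 0.0]
contact_force: [-0.0, 0.5, -1.0]
gripper_width: 9.2
grasp_force: 58.8
```

Call:
{"op": "drive_tool", "data": {"targets": [[1,0,0,-10,0],[1,0,0,-50,0],[1,0,0,-100,0],[1,0,0,-150,0],[1,0,0,-150,0],[1,0,0,-150,0]]}}

```text
clock: 23.4
position: [578.7, 121.7, 171.6]
ee_rot: [-0.662, 0.749, -0.0, 0.002]
contact_force: [-0.3, -0.5, -1.7]
gripper_width: 9.8
grasp_force: 58.8
```

```bash
python3 - <<'E'
from h import *
plan((409.5,-215,170),yaw=169.5)
cv2.imwrite('pics/w7.png',np.hstack([arm.get_image('wrist'),arm.get_image('scene')])[:, 100:900])
E
```

```text
clock 23.4 pos [578.7 121.7 171.6] yaw 173.0 w 9.8
(409.5, -215, 170) [3.549e+02 1.266e+02 1.000e-01] 3.5
```

View pics/w7.png

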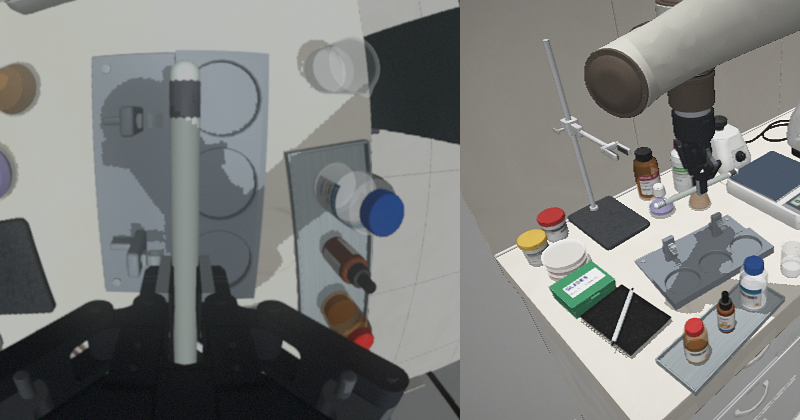

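The rod is out of the clips and held level along the tool's x axis. All three bottles are still upright in the tray. Next I go over the rest.

Call:
{"op": "drive_tool", "data": {"targets": [[1,355,126.5,0,0],[1,355,126.5,0,0],[1,355,126.5,0,0],[1,355,126.5,0,0],[1,355,126.5,0,0],[1,355,126.5,0,0],[1,355,126.5,0,3],[1,355,126.5,0,3],[1,355,126.5,0,3],[1,355,126.5,0,3],[1,355,126.5,0,3]]}}

```text
clock: 24.6
position: [409.0, -215.0, 168.4]
ee_rot: [-0.643, 0.766, 0.001, -0.001]
contact_force: [-0.6, -0.2, -0.4]
gripper_width: 10.1
grasp_force: 58.8
```

```bash
python3 - <<'E'
from h import *
plan((409.5,-215,170),yaw=170)
cv2.imwrite('pics/w8.png',arm.get_image('wrist'))
E
```

```text
clock 24.6 pos [ 409.  -215.   168.4] yaw 170.0 w 10.1
(409.5, -215, 170) [-0.1 -0.5 -1.6] 0.0
```

View pics/w8.png

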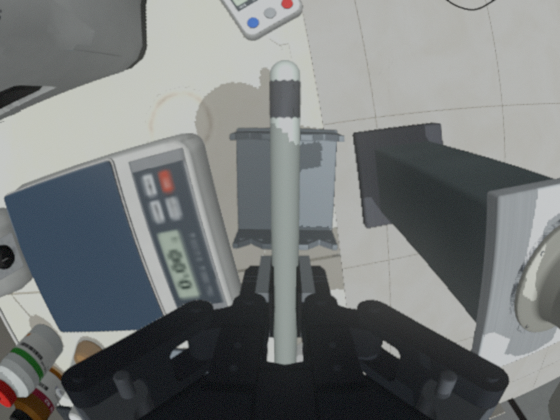

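The rest's plates are at rows 132 (cols 231–342) and 238 (cols 235–338), and its edges are parallel to the rod at column 285.

```bash
python3 - <<'E'
from h import *
for k in((231,133),(342,133),(235,239),(338,239)):
    plan((*onz('wrist',*k,44)[:2],10))
plan((*onz('wrist',237,150,6)[:2],10),(*onz('wrist',238,220,6)[:2],10),(*onz('wrist',336,150,6)[:2],10),(*onz('wrist',334,220,6)[:2],10))
E
```

```text
clock 24.6 pos [ 409.2 -214.8  168.6] yaw 170.1 w 9.6
(np.float64(446.65334473378556), np.float64(-278.9330386432859), 10) [ 56.7 -48.2 158.5] 
clock 24.6 pos [ 409.2 -214.8  168.6] yaw 170.1 w 9.6
(np.float64(349.7691155267007), np.float64(-262.05339027863363), 10) [ 56.8  50.2 158.7] 
clock 24.6 pos [ 409.2 -214.8  168.6] yaw 170.1 w 9.6
(np.float64(464.36458479345185), np.float64(-179.7714065884444), 10) [-44.1 -48.5 158.6] 
clock 24.6 pos [ 409.2 -214.8  168.6] yaw 170.1 w 9.6
(np.float64(366.55632545599855), np.float64(-162.60556704313154), 10) [-44.1  50.8 158.7] 
clock 24.6 pos [ 409.2 -214.8  168.6] yaw 170.1 w 9.6
(np.float64(450.6696706618687), np.float64(-259.44338925488825), 10) [ 36.8 -48.8 158.5] 
(np.float64(465.20366452682117), np.float64(-186.21145540799125), 10) [-37.9 -50.4 158.5] 
(np.float64(352.18403189771215), np.float64(-242.26514770126838), 10) [ 36.9  51.2 158.7] 
(np.float64(364.2775846841474), np.float64(-168.52651058244112), 10) [-37.9  52.  158.7]
```

Call:
{"op": "drive_tool", "data": {"targets": [[1,6,1,40,0],[1,6,1,80,0],[1,6,1,115,0],[1,6,1,135,0],[1,6,1,143,0],[1,6,1,148,0],[1,6,1,151,0],[1,6,1,151,0],[1,6,1,151,0]]}}

```text
clock: 25.55
position: [407.7, -221.3, 19.0]
ee_rot: [-0.643, 0.766, -0.001, 0.001]
contact_force: [0.3, -0.0, 0.2]
gripper_width: 9.6
grasp_force: 58.8
```

Call:
{"op": "drive_tool", "data": {"targets": [[1,0,0,2,0],[1,0,0,4,0],[1,0,0,6,0],[1,0,0,6,0]]}}

```text
clock: 25.95
position: [406.7, -221.3, 11.9]
ee_rot: [-0.643, 0.766, 0.0, -0.0]
contact_force: [-0.1, -0.3, -1.0]
gripper_width: 9.6
grasp_force: 58.8
```

Call:
{"op": "drive_tool", "data": {"targets": [[1,0,0,1.5,0],[1,0,0,2.5,0],[1,0,0,2.5,0],[1,0,0,2.5,0]]}}

```text
clock: 26.35
position: [407.1, -221.3, 9.8]
ee_rot: [-0.643, 0.766, -0.0, 0.0]
contact_force: [0.2, -0.6, 3.2]
gripper_width: 9.6
grasp_force: 59.2
```

Contact at 3 N, so the rod is in the notches. Releasing.

Call:
{"op": "drive_tool", "data": {"targets": [[0.7,0,0,0,0],[0.4,0,0,0,0],[0,0,0,0,0],[-0.4,0,0,0,0],[-0.4,0,0,0,0],[-0.4,0,0,-5,0],[-0.4,0,0,-30,0],[-0.4,0,0,-80,0],[-0.4,0,0,-130,0],[-1,0,0,-180,0],[-1,0,0,-200,0],[-1,0,0,-200,0]]}}

```text
clock: 27.55
position: [409.0, -221.8, 214.0]
ee_rot: [-0.643, 0.766, -0.004, 0.003]
contact_force: [-0.4, -0.2, -0.1]
gripper_width: 85.3
grasp_force: 0.0
```

Call:
{"op": "drive_tool", "data": {"targets": [[-1,0,0,0,0],[-1,0,0,0,0]]}}

```text
clock: 27.75
position: [405.8, -220.9, 208.2]
ee_rot: [-0.643, 0.766, 0.001, -0.001]
contact_force: [0.1, -0.1, -0.5]
gripper_width: 85.4
grasp_force: 0.0
```

```bash
python3 - <<'E'
from h import *
plan((404,300,210),(417,139,210),(411,220,210),yaw=83)
w=arm.get_image('wrist')[60:340,100:500];s=arm.get_image('scene')[180:400,180:480]
s=cv2.resize(s,(382,280));cv2.imwrite('pics/w9.png',np.hstack([w,s]))
E
```

```text
clock 27.8 pos [ 405.8 -220.9  208.2] yaw 170.0 w 85.4
(404, 300, 210) [-512.7   92.5   -1.3] 87.0
(417, 139, 210) [-356.4   51.7   -1.5] 87.0
(411, 220, 210) [-435.1   71.7   -1.4] 87.0
```

View pics/w9.png

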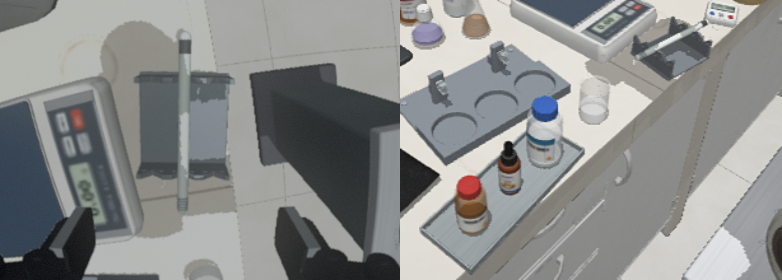

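The rod lies parallel across the middle notches, centred, and the bottles are upright in the tray. Now I return the clear bottle.

Call:
{"op": "drive_tool", "data": {"targets": [[-1,-40,6,0,8],[-1,-80,12,0,16],[-1,-120,18,0,24],[-1,-160,24,0,32],[-1,-200,30,0,40],[-1,-240,35,0,48],[-1,-280,41,0,56],[-1,-320,47,0,64],[-1,-356,52,0,72],[-1,-356,52,0,80],[-1,-356,52,0,87],[-1,-356,52,0,87]]}}

```text
clock: 29.05
position: [417.1, 138.7, 208.4]
ee_rot: [0.063, 0.998, -0.001, -0.001]
contact_force: [0.6, 0.3, -0.2]
gripper_width: 85.7
grasp_force: 0.0
```

Call:
{"op": "drive_tool", "data": {"targets": [[-0.8,0,0,0,0],[-0.8,0,0,0,0],[-0.8,0,0,0,0]]}}

```text
clock: 29.35
position: [417.5, 138.2, 209.3]
ee_rot: [0.061, 0.998, -0.0, -0.0]
contact_force: [0.2, -1.0, -0.1]
gripper_width: 77.0
grasp_force: 0.0
```

```bash
python3 - <<'E'
from h import *
plan((416.4,138.7,52),yaw=83)
im=arm.get_image('wrist')
h=cv2.cvtColor(im,cv2.COLOR_BGR2HSV)
for nm,lo,hi,z in(('red',(0,150,110),(6,255,255),90),('blue',(105,150,80),(120,255,255),114)):
    m=cv2.inRange(h,lo,hi);n,l,s,c=cv2.connectedComponentsWithStats(m)
    i=1+np.argmax(s[1:,4]);print(nm,s[i],onz('wrist',*c[i],z).round(1))
E
```

```text
clock 29.4 pos [417.5 138.2 209.3] yaw 83.0 w 77.0
(416.4, 138.7, 52) [  1.1   0.5 157.3] 0.0
red [436 150  27  31 639] [404.6 300.1  90. ]
blue [264 182  42  41 843] [412.1 138.4 114. ]
```

Call:
{"op": "drive_tool", "data": {"targets": [[-0.8,3,0.5,40,0],[-0.8,3,0.5,85,0],[-0.8,3,0.5,120,0],[-0.8,3,0.5,145,0],[-0.8,3,0.5,157,0],[-0.8,3,0.5,157,0],[-0.8,3,0.5,157,0],[-0.4,3,0.5,157,0],[1,3,0.5,157,0],[1,3,0.5,157,0],[1,3,0.5,157,0],[1,3,0.5,157,0]]}}

```text
clock: 30.6
position: [415.7, 139.4, 54.5]
ee_rot: [0.061, 0.998, 0.001, 0.001]
contact_force: [-1.0, -1.7, 8.2]
gripper_width: 51.4
grasp_force: 60.9
```

```bash
python3 - <<'E'
from h import *
plan((532.5,40,57))
E
```

```text
clock 30.6 pos [415.7 139.4  54.5] yaw 83.0 w 51.4
(532.5, 40, 57) [-128.   -84.5   -2.2]
```

Call:
{"op": "drive_tool", "data": {"targets": [[1,0,0,-20,0],[1,0,0,-60,0],[1,0,0,-95,0],[1,-25,-17,-95,0],[1,-60,-40,-95,0],[1,-95,-62,-95,0],[1,-118,-78,-95,0],[1,-128,-84.5,-95,0],[1,-128,-84.5,-93,0],[1,-128,-84.5,-65,0],[1,-128,-84.5,-40,0],[1,-128,-84.5,-25,0]]}}

```text
clock: 31.8
position: [528.9, 40.1, 75.9]
ee_rot: [0.061, 0.998, -0.0, -0.002]
contact_force: [-0.7, 0.1, -2.7]
gripper_width: 51.1
grasp_force: 63.5
```

Call:
{"op": "drive_tool", "data": {"targets": [[1,0,0,8,0],[1,0,0,14,0],[1,0,0,18,0],[1,0,0,20,0],[1,0,0,20,0],[1,0,0,20,0]]}}

```text
clock: 32.4
position: [532.4, 40.0, 59.8]
ee_rot: [0.061, 0.998, 0.0, 0.001]
contact_force: [-1.5, -0.3, 5.6]
gripper_width: 51.4
grasp_force: 64.5
```

Call:
{"op": "drive_tool", "data": {"targets": [[0.2,0,0,0,0],[-0.3,0,0,0,0],[-0.8,0,0,0,0],[-0.8,0,0,0,0],[-0.8,0,0,-25,0],[-0.8,0,0,-70,0],[-0.8,0,0,-120,0],[-0.3,0,0,-150,0],[-0.3,0,0,-150,0],[-0.3,0,0,-150,0]]}}

```text
clock: 33.4
position: [531.4, 39.9, 208.0]
ee_rot: [0.061, 0.998, 0.001, 0.001]
contact_force: [0.6, 0.1, -0.8]
gripper_width: 55.6
grasp_force: 0.0
```

```bash
python3 - <<'E'
from h import *
plan((410.7,219.9,210))
E
```

```text
clock 33.4 pos [531.4  39.9 208. ] yaw 83.0 w 55.6
(410.7, 219.9, 210) [141.8 163.8  -1.9]
```

Call:
{"op": "drive_tool", "data": {"targets": [[-0.3,142,164,0,0],[-0.3,142,164,0,0],[-0.3,142,164,0,0],[-0.3,142,164,0,0],[-0.3,142,164,0,0],[-0.3,142,164,0,0],[-0.3,142,164,0,0],[-0.3,142,164,0,0]]}}

```text
clock: 34.2
position: [410.6, 218.9, 206.8]
ee_rot: [0.062, 0.998, -0.001, -0.001]
contact_force: [-0.0, 0.2, -0.3]
gripper_width: 55.1
grasp_force: 0.0
```

```bash
python3 - <<'E'
from h import *
plan((410.7,219.9,38))
im=arm.get_image('wrist');cv2.imwrite('pics/w10.png',im)
E
```

```text
clock 34.2 pos [410.6 218.9 206.8] yaw 82.9 w 55.1
(410.7, 219.9, 38) [-1.000e-01  1.300e+00  1.688e+02]
```

View pics/w10.png

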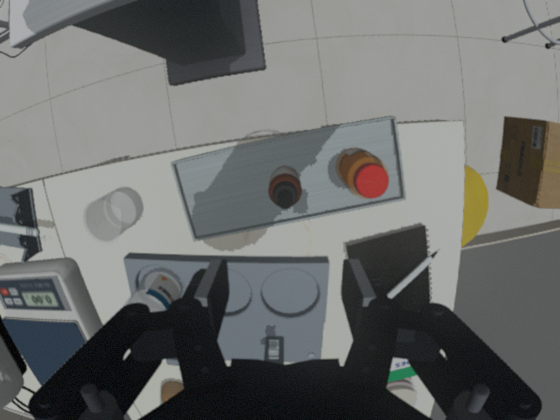

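The teat at (286,193) is centred under the gripper, and the clear bottle stands in its well at (155,285). I'll grasp the dropper.

Call:
{"op": "drive_tool", "data": {"targets": [[-0.3,0,0.5,40,0],[-0.3,0,0.5,85,0],[-0.3,0,0.5,125,0],[-0.3,0,0.5,155,0],[-0.3,0,0.5,168,0],[-0.3,0,0.5,168,0],[-0.3,0,0.5,168,0],[0,0,0.5,168,0],[0.4,0,0.5,168,0],[1,0,0.5,168,0],[1,0,0.5,168,0],[1,0,0.5,168,0]]}}

```text
clock: 35.45
position: [410.9, 219.9, 41.1]
ee_rot: [0.061, 0.998, -0.0, 0.001]
contact_force: [0.4, -3.5, 6.1]
gripper_width: 23.8
grasp_force: 52.4
```

```bash
python3 - <<'E'
from h import *
plan((543.5,121.2,43));print(arm.read_state()['grasp_force'])
E
```

```text
clock 35.5 pos [410.9 219.9  41.1] yaw 83.0 w 23.8
(543.5, 121.2, 43) [-143.6  -81.9   -1.7] 
52.3942662240006
```

Call:
{"op": "drive_tool", "data": {"targets": [[0.5,0,0,0,0],[0.2,0,0,0,0],[-0.1,0,0,0,0],[-0.2,0,0,0,0],[-0.2,0,0,4,0],[-0.2,0,0,4.5,0],[-0.2,0,0,4.5,0],[0.2,0,0,4.5,0],[1,0,0,4.5,0],[1,0,0,4.5,0],[1,0,0,4.5,0]]}}

```text
clock: 36.55
position: [410.7, 220.3, 35.6]
ee_rot: [0.061, 0.998, -0.0, 0.0]
contact_force: [-1.2, -1.2, 4.6]
gripper_width: 28.2
grasp_force: 58.9
```

```bash
python3 - <<'E'
from h import *
plan((543,121.2,43));print(arm.read_state()['grasp_force'])
E
```

```text
clock 36.5 pos [410.7 220.3  35.6] yaw 83.0 w 28.2
(543, 121.2, 43) [-143.4  -82.2   -7.3] 
58.87204706668854
```

Better grip (28.2 mm). Carrying it to the middle well.

Call:
{"op": "drive_tool", "data": {"targets": [[1,0,0,-20,0],[1,0,0,-60,0],[1,0,0,-95,0],[1,-25,-14,-95,0],[1,-60,-34,-95,0],[1,-95,-54,-95,0],[1,-128,-73,-95,0],[1,-143.5,-82,-95,0],[1,-143.5,-82,-93,0],[1,-143.5,-82,-65,0],[1,-143.5,-82,-40,0],[1,-143.5,-82,-22,0]]}}

```text
clock: 37.75
position: [541.2, 121.5, 55.2]
ee_rot: [0.061, 0.998, -0.0, -0.001]
contact_force: [0.8, -0.4, -1.3]
gripper_width: 28.1
grasp_force: 59.4
```

Call:
{"op": "drive_tool", "data": {"targets": [[1,0,0,8,0],[1,0,0,14,0],[1,0,0,16,0],[1,0,0,17,0],[1,0,0,17,0],[1,0,0,17,0]]}}

```text
clock: 38.35
position: [543.4, 121.6, 40.8]
ee_rot: [0.061, 0.998, 0.0, 0.001]
contact_force: [-0.4, 0.9, -1.5]
gripper_width: 28.0
grasp_force: 59.4
```

Call:
{"op": "drive_tool", "data": {"targets": [[1,0,0,1,0],[1,0,0,1.5,0],[1,0,0,1.5,0]]}}

```text
clock: 38.65
position: [544.0, 121.6, 40.7]
ee_rot: [0.061, 0.998, 0.0, 0.001]
contact_force: [-1.5, -0.1, 8.2]
gripper_width: 28.0
grasp_force: 60.5
```

Call:
{"op": "drive_tool", "data": {"targets": [[0.5,0,0,-0.5,0],[0.2,0,0,-0.5,0],[0,0,0,-0.5,0],[-0.2,0,0,-0.5,0],[-0.2,0,0,-0.5,0],[-0.2,0,0,-0.5,0],[-0.2,0,0,-25,0],[-0.2,0,0,-70,0],[-0.2,0,0,-120,0],[-0.5,0,0,-168,0],[-0.8,0,0,-168,0],[-0.8,0,0,-168,0]]}}

```text
clock: 39.85
position: [543.3, 121.7, 208.0]
ee_rot: [0.061, 0.998, 0.001, 0.001]
contact_force: [-0.4, -0.1, -1.1]
gripper_width: 77.1
grasp_force: 0.0
```

```bash
python3 - <<'E'
from h import *
plan((404,299.9,210))
E
```

```text
clock 39.9 pos [543.3 121.7 208. ] yaw 83.0 w 77.1
(404, 299.9, 210) [160.  159.8  -2. ]
```

Call:
{"op": "drive_tool", "data": {"targets": [[-0.8,160,160,0,0],[-0.8,160,160,0,0],[-0.8,160,160,0,0],[-0.8,160,160,0,0],[-0.8,160,160,0,0],[-0.8,160,160,0,0],[-0.8,160,160,0,0],[-0.8,160,160,0,0],[-0.8,160,160,0,0]]}}

```text
clock: 40.75
position: [404.2, 298.7, 206.1]
ee_rot: [0.062, 0.998, -0.001, -0.0]
contact_force: [-0.1, -0.1, -0.2]
gripper_width: 76.9
grasp_force: 0.0
```

```bash
python3 - <<'E'
from h import *
plan((404,299.9,25))
im=arm.get_image('wrist')
h=cv2.cvtColor(im,cv2.COLOR_BGR2HSV)
m=cv2.inRange(h,(0,150,110),(6,255,255));n,l,s,c=cv2.connectedComponentsWithStats(m)
i=1+np.argmax(s[1:,4]);print(s[i],onz('wrist',*c[i],90).round(1))
E
```

```text
clock 40.8 pos [404.2 298.7 206.1] yaw 82.9 w 76.9
(404, 299.9, 25) [  0.2   1.3 181.1] 
[269 183  33  31 618] [403.1 299.5  90. ]
```

Call:
{"op": "drive_tool", "data": {"targets": [[-0.8,0,1,45,0],[-0.8,0,1,90,0],[-0.8,0,1,130,0],[-0.8,0,1,160,0],[-0.8,0,1,180,0],[-0.8,0,1,180.5,0],[-0.8,0,1,180.5,0],[-0.3,0,1,180.5,0],[0.2,0,1,180.5,0],[1,0,1,180.5,0],[1,0,1,180.5,0],[1,0,1,180.5,0]]}}

```text
clock: 42.0
position: [404.4, 301.0, 27.9]
ee_rot: [0.061, 0.998, 0.001, 0.001]
contact_force: [-0.0, -2.2, 5.4]
gripper_width: 40.9
grasp_force: 59.8
```

```bash
python3 - <<'E'
from h import *
plan((552.5,210,32));print(arm.read_state()['grasp_force'])
E
```

```text
clock 42.0 pos [404.4 301.   27.9] yaw 83.0 w 40.9
(552.5, 210, 32) [-158.   -72.3   -4. ] 
59.75735639920458
```

Call:
{"op": "drive_tool", "data": {"targets": [[1,0,0,-20,0],[1,0,0,-60,0],[1,0,0,-100,0],[1,-30,-13,-100,0],[1,-65,-29,-100,0],[1,-105,-48,-100,0],[1,-140,-64,-100,0],[1,-158,-72.5,-100,0],[1,-158,-72.5,-98,0],[1,-158,-72.5,-65,0],[1,-158,-72.5,-40,0],[1,-158,-72.5,-22,0]]}}

```text
clock: 43.2
position: [550.2, 209.4, 46.8]
ee_rot: [0.061, 0.998, -0.0, -0.001]
contact_force: [0.7, -0.6, -0.7]
gripper_width: 41.1
grasp_force: 61.0
```

Call:
{"op": "drive_tool", "data": {"targets": [[1,0,0,8,0],[1,0,0,13,0],[1,0,0,15,0],[1,0,0,16,0],[1,0,0,16.5,0],[1,0,0,16.5,0]]}}

```text
clock: 43.8
position: [552.5, 210.0, 33.0]
ee_rot: [0.061, 0.998, 0.001, 0.001]
contact_force: [-1.6, 0.0, 4.2]
gripper_width: 41.4
grasp_force: 61.4
```

Contact at the expected height (33.0 mm). I'll release, retreat, then back off toward the robot so the top camera can see.

Call:
{"op": "drive_tool", "data": {"targets": [[0.2,0,0,0,0],[-0.3,0,0,0,0],[-0.5,0,0,0,0],[-0.5,0,0,0,0],[-0.5,0,0,0,0],[-0.5,0,0,-25,0],[-0.5,0,0,-70,0],[-0.5,0,0,-120,0],[-0.5,0,0,-165,0],[-0.5,0,0,-200,0],[-0.5,0,0,-200,0]]}}

```text
clock: 44.9
position: [554.7, 210.8, 238.3]
ee_rot: [0.061, 0.998, 0.003, 0.005]
contact_force: [0.1, -0.1, 0.1]
gripper_width: 64.0
grasp_force: 0.0
```

Call:
{"op": "drive_tool", "data": {"targets": [[-0.5,50,-300,0,0],[-0.5,50,-300,0,0],[-0.5,50,-300,0,0],[-0.5,50,-300,0,0],[-0.5,50,-300,0,0],[-0.5,50,-300,0,0],[-0.5,50,-300,0,0],[-0.5,50,-300,0,0],[-0.5,50,-300,0,0]]}}

```text
clock: 45.8
position: [465.7, -81.7, 231.3]
ee_rot: [0.061, 0.998, 0.0, -0.0]
contact_force: [-0.0, 0.3, 0.1]
gripper_width: 64.0
grasp_force: 0.0
```

```bash
python3 - <<'E'
from h import *
plan()
t=cv2.resize(arm.get_image('top')[160:310,120:400],(560,300),interpolation=cv2.INTER_CUBIC)
s=cv2.resize(arm.get_image('scene')[160:310,160:440],(560,300),interpolation=cv2.INTER_CUBIC)
cv2.imwrite('pics/end.png',np.vstack([t,s]))
E
```

```text
clock 45.8 pos [465.7 -81.7 231.3] yaw 83.0 w 64.0
```

View pics/end.png

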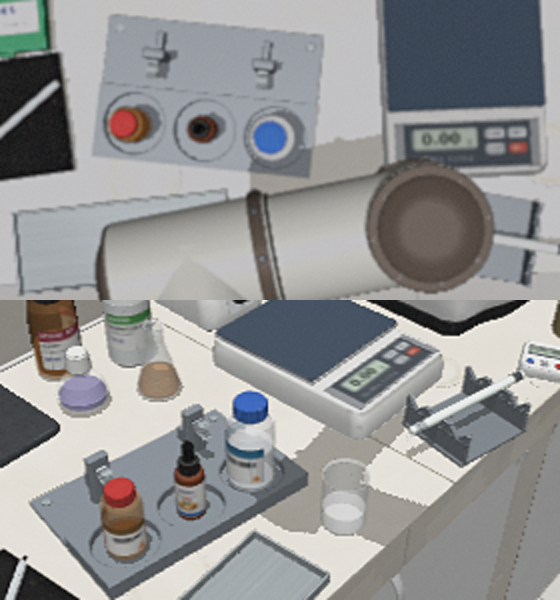

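The final view shows all three bottles upright in their original wells (caps at the starting pixel positions), the rod across the rest, and the beaker and flask in place.

```bash
python3 -c "
from bench import arm
print(arm.job_done())"
```

```text
the job is handed in; nothing more can be done
None
```

I handed the job in after about 46 s of robot time: the rod lies in the rest's middle notches and all three bottles are back upright in their own wells; the hand-in gave no verdict.

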